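# Turn the side-view mirror onto the target and hold it

## Task

Flip the red cam lever fully outwards to free the mirror carriage, slide the carriage away from the camera until it is against the end stop, then turn the mirror by its orange grip until the bull's-eye on the target appears in it, centred, to the blue inspection camera (the small yellow arrow under the mirror always points where the camera looks by way of the mirror). The mirror springs back when released, so finish still holding it steady at that angle, with the carriage at its stop; leave the other things on the bench where they are.

Things in the scene. Friction and masses are not known exactly. Their poses are not given: they have to be found in the camera images.
- rig: side-view rig, fixed to the worktop: pale aluminium base plate (x -68 to 44, y -155 to 205 mm, 10 thick), steel rail along its y axis, blue inspection camera at the +y end (44 wide, top at 108 mm) looking along -y over the rail, dark end stop at the -y end. Origin on the worktop under the rail; +x: the side where the target stands, -x: the lever's (robot's) side
- cam_lever (a joint): flip of the lever, rad: red paddle (12 thick in rig x, 18 wide in rig y) on a steel stem, hinged on a line parallel to the rail at rig (-52, -40, 34) mm, tip 72 mm from it. 0 = upright, locked: its lobe stands in the carriage's way. 1.0 = its stop: tipped outwards to rig -x, carriage free (clear above about 0.6). Stays where it is left; about 1.5 N at the paddle moves it
- lever_tip (a point): middle of the top end of the red lever paddle, 106 mm above the worktop when upright; the paddle runs 36 mm from here towards the hinge
- carriage (a joint): travel of the grey mirror carriage (50 wide, 110 long, top at 42 mm) along the rail, m, away from the camera (rig -y). 0 = parked, 0.090 = against the end stop. About 2.5 N of friction; the mirror's turning axis is at rig y = 55 mm minus this travel, x = 0
- mirror (a joint): turn of the mirror on the carriage about its vertical axis, rad. 0 = glass squarely facing the camera (rig +y); grows clockwise seen from above, turning the glass from the camera towards rig +x; up to 1.3. A spring turns it back to 0 as soon as it is let go (0.04 N m at 0, 0.10 N m at 1 rad)
- mirror_head: mirror in a black frame, 54 wide (own x), 7 thick (own y), 60 to 110 mm above the worktop, glass on the own +y side, with an orange upright grip on top. Origin on the turning axis at worktop level; z up; turns with the mirror
- mirror_grip (a point): point to hold on the orange grip, on the turning axis, 137 mm above the worktop. The grip is 36 wide (mirror_head x), 12 thick (mirror_head y), from 110 to 156 mm high
- lens (a point): centre of the camera's lens, 85 mm above the worktop, over the rail; the camera looks level along rig -y at the mirror's axis
- sight: small yellow arrow on a dark ring (38 across, 43 to 48 mm high) under the mirror, geared to it so that it always points where the camera looks by reflection; arrow tip 42 mm from the turning axis. Origin on that axis, 85 mm high (lens and marker height); +y = the arrow's direction. Turns twice as far as the mirror, the same way: at mirror 0 to the camera (rig +y), at 0.785 to rig +x
- marker (a point): centre of the red and white bull's-eye (40 across) on the target, 85 mm above the worktop
- target: calibration target: white upright plate 56x56, 5 thick, on a heavy dark foot 52x36, fixed; top at 113 mm. Origin on the worktop under the plate; the bull's-eye faces its own -x
- section_c: bystander, loose: green disc-shaped mounted section, 30 across x 16 tall mm; origin at the centre of its underside
- section_e: bystander, loose: small blue disc-shaped mounted section, 25 across x 15 tall mm; origin at the centre of its underside
- loupe: bystander, loose: black stand loupe with a white band, 38 across x 34 tall mm; origin at the centre of its underside
- objective_case_b: bystander, loose: black screw-top objective case, 38 across x 57 tall mm; origin at the centre of its underside
- eraser: bystander, loose: blue and white eraser, 19x44x12 mm; origin at the centre of its underside
- tape_roll: bystander, loose: roll of tan tape, 78 across x 20 tall mm; origin at the centre of its underside
There are look-alikes about, which are no part of the job. Leave any green or pink look-alike of the target alone.

How it is judged:
On the way, in this order (a step that is already met when the one before it is completed fails the run):
1. the cam lever is flipped outwards (0.8 rad or more) with the carriage still parked (within 6 mm) (value of joint cam_lever above 0.8 rad and value of joint carriage below 0.006 m), for 0.2 s.
2. the carriage is at its end stop (within 5 mm) (value of joint carriage above 0.085 m), for 0.2 s.
At the end, for the whole second after the job is handed in: the robot still holds the mirror (fingers press on it with more than 0.5 N) and keeps it still (under 0.05 rad/s), the reflected line of sight passes within 15 mm sideways of the bull's-eye's centre, the carriage is within 5 mm of its end stop and the lever is still flipped out (above 0.7 rad) (x of marker in the frame of sight between -0.015 and 0.015 m and y of marker in the frame of sight above 0.08 m and value of joint carriage above 0.085 m and value of joint cam_lever above 0.7 rad and contact force between the fingers and mirror_head above 0.5 N and velocity of joint mirror between -0.05 and 0.05 rad/s); the arm keeps its last pose, push and grip.
It fails at once if one of the six loose bystanders is moved by more than 20 mm (distance of any of section_c, section_e, loupe, objective_case_b, eraser, tape_roll from where it was at the start of the episode above 0.02 m).
It also fails if it takes over 48 s, if anything falls off the work surface, if the arm or the gripper's body presses on something with over 40 N, if the wrist force passes 120 N, or if a joint passes its speed limit or range.

## Robot

A 6-joint arm with a two-finger parallel gripper is mounted at the origin on a cart in front of the work surface, level with it; the furniture and walls round the work are solid. World frame = base frame: x ahead of the robot, y to its left, z up, the work surface at z = 0. Lengths are in m, angles in rad, forces in N, time in s.
With the tool pointing down it reaches from about 0.4 to 0.825 m from the base axis. Payload 7 kg.
Tool frame: the origin (TCP) lies midway between the tips of the shut fingers; the grasp point (between the pads) lies 19 mm behind it; z points along the fingers, y is the line along which they close (so a half turn about z gives the same grasp; the last joint's range is limited). The gripper opens to 88 mm and grips with 3 to 60 N. Pads are 19 mm wide; open, the fingers measure 130 mm over their backs; the gripper's body (78 mm by 193 mm) begins 47 mm behind the grasp point.
Start: joints at [1.578, 0.359, 0.012, 0, -1.224, -0.288], TCP at [0.187, 0.649, 0.227] pointing down, gripper open.
Joint ranges: [-3.07, 3.07], [-1.43, 2.12], [-1.02, 1.25], [-3.03, 1.67], [-3.05, -0], [-3.03, 3.03]. Speed limits (rad/s): [2.39, 2.39, 3.01, 3.14, 3.14, 3.14].

## Interface

Orientations are given as [roll, pitch, yaw] about the fixed x, y, z axes, in that order (R = Rz(yaw) Ry(pitch) Rx(roll)).
In Python, from station import telemetry, eyes, ticket, recognise, trace gives the robot as it stands. The module is installed in compiled form; this text tells all that it offers.
- The arm moves only by the tool servo_tool, never from a script. Its argument "series" is a list that holds one entry, the list of rows, each a list of 4 numbers: the shift along the tool's x, y, z in mm, then the turn about the tool's z in rad. In form: [[[x, y, z, roll], ...]]. A call has exactly 10 rows; each row shifts and turns the commanded pose from where the row before left it, along the tool's axes as they then stand; what a row does not reach is not made up. A row lasts 1/12 s, in which the tool goes at most 41.7 mm and 7.16 degrees, less where a joint would pass 70% of its speed; a pose out of reach is approached as far as the arm can. A call is refused whole if a number of a shift passes 41.7 or a number of a turn 0.125, either way. A call with a gripper value outside its range is refused whole. "claw" is the gripper's target within -1 to 1 (shut at 1, half-way at 0, fully open at -1), set as the call begins (left out, the last holds). The fingers move at their own pace and stop on an object; "grip_force" is the grip in N (left out, the last holds). Time passes only in rows, so rows that do not move let the fingers close, or fill a call up. It gives the time, the measured TCP pose, the force, the opening and the grip force at its end, in the units of the state.
- telemetry.get_state(): the state, without advancing time (a new reading comes with each control period).
- eyes.grab_frame(name): name is "side" or "top" or "wrist"; returns the picture (400x640x3 uint8, red, green, blue); there is no depth.
- eyes.calibration(name): a dict with "mtx" (3x3 intrinsics, pixels), "k1" (the pictures are not rectified: a ray, as slopes to the right and down, at radius r is drawn at 1 + k1 r^2 times it, then the intrinsics apply), "rvec" (rotation vector, rad) and "tvec" (3), from world to camera coordinates, as OpenCV has them. Camera axes: x right, y down, z forward; pixel columns grow to the right and rows downward; lengths in m; the calibration is good to about 2 mm. A picture is of the moment at which its call begins: read the wrist's pose just before it. calibration takes no time and is no camera call; for the wrist camera it gives the pose at the moment of the call.
- ticket.job_done(): hands the job in; it is judged then, once.
Trained networks look in the newest picture that a camera, given by its name, has taken for a name from the list of things; names that differ only in an ending like _2 or _b are one class to them, and where a whole thing is asked for, a point or a joint stands for the part that bears it (a point fixed in the world has none). Each returns a list of dicts, best first, with "conf" (0 to 1); they miss things now and then, are a little off and sometimes report something else, mostly with a low value. They report only what shows in the picture. A call takes as long as a camera call. They do not tell look-alikes from the thing itself.
- recognise(camera, name): "position" ([x, y, z] in m, in world coordinates, good to about 4 mm: the middle of the surface that is visible of it).
- trace(camera, name): "mask" (400x640 bool, what is visible of it).
The state is a dict: "t": time; "q": joint angles; "qd": joint speeds; "joint_efforts": joint torques, N m; "eef_pos": TCP position; "ee_rot": TCP orientation; "force": force on the tool from outside, world axes, zero at the start; "moment": the same for the moment, N m; "width": finger opening in m; "gripper_force": force on a finger pad.
Only numpy, scipy, OpenCV 4.12 (cv2) and the standard library are available. Lean on these libraries where they do the work, as an engineer would, in place of code of your own. Each camera call takes 0.05 s, during which the arm holds its last target. There are 200 camera calls.

## Working session

There is one attempt and no reset: what is moved stays moved. The work goes in short steps, Python scripts to look and compute and a tool call to move; the robot and the scene stay as the last step left them, time stands still between calls to the robot, and variables do not carry over. Pictures are saved under pics/ and viewed, at most 10 in all, crops included, and the job is handed in when it is done.

Besides the shell and the picture viewer there is one more tool, called after "Emit:" by a JSON object that holds its "name" and its "arguments", one argument or row to a line. servo_tool: Moves the arm, as the interface text tells. Its arguments: {"type":"object","properties":{"series":{"type":"array"},"claw":{"type":"number"},"grip_force":{"type":"number"}},"required":["series"]}

```bash
mkdir -p pics; cat > h.py <<'E'
import numpy as np, cv2
from station import telemetry, eyes, ticket, recognise, trace
def save(n,fn,crop=None,s=1):
    im=eyes.grab_frame(n)
    if crop: im=im[crop[1]:crop[3],crop[0]:crop[2]]
    im=cv2.resize(im,None,fx=s,fy=s,interpolation=cv2.INTER_CUBIC)
    cv2.imwrite('pics/'+fn,im[:,:,::-1])
def proj(n,P):
    c=eyes.calibration(n);R=cv2.Rodrigues(np.array(c['rvec'],float))[0]
    p=np.atleast_2d(P)@R.T+np.array(c['tvec']).ravel();s=p[:,:2]/p[:,2:]
    s=s*(1+c['k1']*(s**2).sum(1,keepdims=True));K=np.array(c['mtx'])
    return s@K[:2,:2].T+K[:2,2]
def unproj(n,uv,z):
    c=eyes.calibration(n);R=cv2.Rodrigues(np.array(c['rvec'],float))[0];K=np.array(c['mtx'])
    d=(np.array(uv,float)-K[:2,2])/[K[0,0],K[1,1]];s=d.copy()
    for _ in range(20): s=d/(1+c['k1']*(s@s))
    C=-R.T@np.array(c['tvec']).ravel();r=R.T@np.array([*s,1]);return C+r*(z-C[2])/r[2]
E
python3 - <<'E'
from h import *
np.set_printoptions(precision=4,suppress=True)
for n in ['top','side']:
    save(n,n+'0.png',s=1.25)
    for t in ['rig','lever_tip','mirror_grip','sight','marker','target','lens','carriage','section_c','section_e','loupe','objective_case_b','eraser','tape_roll']:
        print(n,t,[(np.round(d['position'],3).tolist(),round(d['conf'],2), proj(n,d['position'])[0].round().tolist()) for d in recognise(n,t)[:3]])
s=telemetry.get_state();print(s['t'],s['eef_pos'],s['ee_rot'],s['width'])
E
```

```text
top rig [([0.519, 0.116, 0.012], 0.86, [297.0, 220.0])]
top lever_tip [([0.496, 0.043, 0.04], 0.62, [327.0, 229.0])]
top mirror_grip []
top sight [([0.532, 0.118, 0.044], 0.72, [296.0, 213.0])]
top marker [([0.686, 0.195, 0.024], 0.94, [267.0, 152.0]), ([0.457, -0.13, 0.008], 0.84, [398.0, 247.0]), ([0.69, 0.095, 0.037], 0.79, [307.0, 150.0])]
top target [([0.694, 0.09, 0.04], 0.84, [309.0, 148.0]), ([0.456, -0.131, 0.012], 0.83, [399.0, 247.0]), ([0.686, 0.193, 0.021], 0.78, [268.0, 153.0])]
top lens [([0.522, 0.114, 0.01], 0.91, [298.0, 219.0])]
top carriage [([0.532, 0.12, 0.043], 0.93, [295.0, 213.0]), ([0.651, 0.334, 0.018], 0.21, [212.0, 167.0])]
top section_c [([0.608, 0.21, 0.015], 0.44, [260.0, 184.0]), ([0.516, -0.221, 0.034], 0.37, [438.0, 222.0])]
top section_e [([0.608, 0.21, 0.015], 0.44, [260.0, 184.0]), ([0.516, -0.221, 0.034], 0.37, [438.0, 222.0])]
top loupe [([0.514, -0.221, 0.036], 0.52, [438.0, 223.0])]
top objective_case_b [([0.595, -0.233, 0.05], 0.7, [443.0, 188.0])]
top eraser [([0.652, 0.334, 0.018], 0.71, [211.0, 166.0]), ([0.389, 0.219, 0.012], 0.47, [254.
[... 727 characters left out ...]
s [([0.521, 0.064, 0.032], 0.57, [313.0, 232.0])]
side carriage [([0.531, 0.134, 0.072], 0.56, [312.0, 204.0])]
side section_c [([0.608, -0.052, 0.011], 0.5, [361.0, 262.0])]
side section_e [([0.608, -0.052, 0.011], 0.5, [361.0, 262.0])]
side loupe [([0.687, 0.085, 0.051], 0.7, [379.0, 215.0]), ([0.515, -0.236, 0.028], 0.62, [335.0, 313.0]), ([0.535, 0.138, 0.1], 0.39, [314.0, 192.0])]
side objective_case_b [([0.593, -0.255, 0.039], 0.98, [381.0, 311.0])]
side eraser [([0.388, 0.212, 0.011], 0.44, [254.0, 216.0])]
side tape_roll [([0.652, 0.32, 0.014], 0.9, [344.0, 192.0]), ([0.532, 0.138, 0.102], 0.29, [313.0, 192.0])]
1.5 [0.1871 0.6485 0.2266] [-3.1416 -0.     -0.2808] 0.08786423199825216
```

View pics/top0.png

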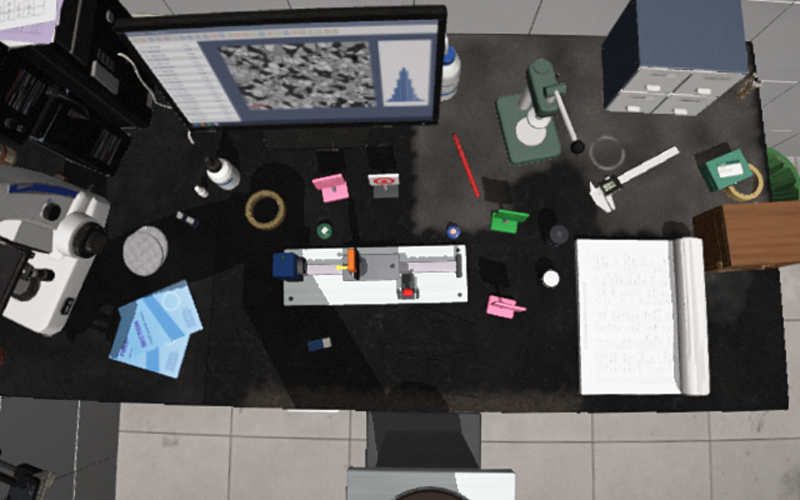

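View pics/side0.png

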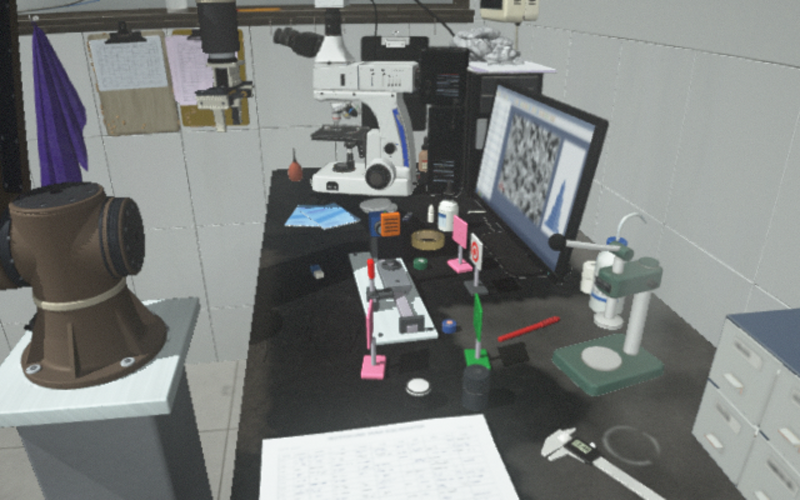

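Top view (800 px): rig plate spans (284–467, 245–305), with the camera at the left (+y), lever red at (408,292) and orange grip at (351,262). The bull's-eye white plate is at (384,181). Look-alikes for the target: pink (330,187), pink (505,306), green (508,220). For the lever: the red pen (466,165). I choose the white plate and the red paddle on the rig. A close crop will check this and give the rig's corners.

```bash
python3 - <<'E'
from h import *
np.set_printoptions(precision=4,suppress=True)
save('top','c1.png',(215,120,395,255),4.4)
im=eyes.grab_frame('side'); 
hsv=cv2.cvtColor(im,cv2.COLOR_RGB2HSV);red=((hsv[...,0]<8)|(hsv[...,0]>172))&(hsv[...,1]>140)&(hsv[...,2]>60)
def comps(m,reg):
    n,l,s,c=cv2.connectedComponentsWithStats(m.astype(np.uint8))
    for i in range(1,n):
        if s[i,4]>3 and reg[0]<c[i,0]<reg[2] and reg[1]<c[i,1]<reg[3]: print(s[i],c[i])
print('side');comps(red,(270,170,420,320))
im=eyes.grab_frame('top');hsv=cv2.cvtColor(im,cv2.COLOR_RGB2HSV);red=((hsv[...,0]<8)|(hsv[...,0]>172))&(hsv[...,1]>140)&(hsv[...,2]>60)
print('top');comps(red,(200,110,420,260))
m=trace('top','rig')[0]['mask'];print(m.sum())
c,_=cv2.findContours(m.astype(np.uint8),0,2);c=max(c,key=cv2.contourArea);print(cv2.minAreaRect(c),cv2.boxPoints(cv2.minAreaRect(c)))
h=cv2.approxPolyDP(cv2.convexHull(c),3,True);print(h.reshape(-1,2).tolist())
E
```

```text
side
[378 194   3   2   5] [378.8 194.6]
[294 207   5  16  67] [296.2985 214.0448]
[379 207   3   2   4] [380.   207.25]
top
[362 107  22  51 209] [372.3876 131.7321]
[299 143   4   4   8] [300.375 144.5  ]
[311 143   4   3   7] [312.8571 143.8571]
[305 144   4   3   7] [306.7143 144.8571]
[322 231   8   6  45] [325.7333 233.4667]
6913
((295.51226806640625, 220.07423400878906), (47.01063537597656, 154.9862060546875), 88.78113555908203) [[217.5367 198.2226]
 [372.4879 194.9258]
 [373.4879 241.9258]
 [218.5367 245.2226]]
[[373, 240], [228, 244], [218, 220], [218, 203], [228, 199], [370, 196]]
```

View pics/c1.png

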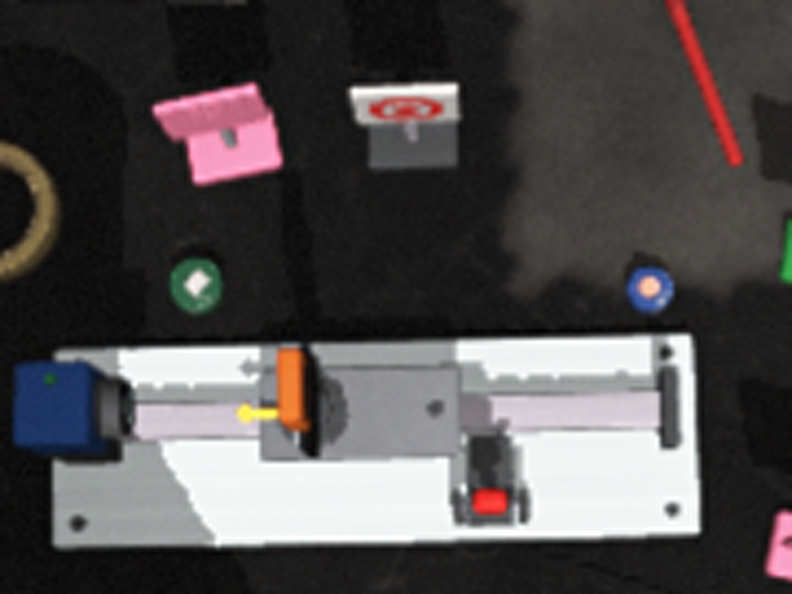

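The crop shows the white/red bull's-eye at (406,108), the red paddle at (489,502), the grip at (291,388), the arrow pointing to the camera, and plate corners at about (53,350), (693,335), (700,534) and (53,548). The choices hold.

```bash
python3 - <<'E'
from h import *
from scipy.optimize import least_squares
np.set_printoptions(precision=4,suppress=True)
cr=lambda u,v:np.array([215+u/4.4,120+v/4.4])-.4
pts=[((44,205,10),(53,350)),((44,-155,10),(693,335)),((-68,-155,10),(700,534)),((-68,205,10),(53,548)),((-52,-40,106),(489,502)),((0,55,156),(291,388))]
L=np.array([p[0] for p in pts])/1e3;U=np.array([cr(*p[1]) for p in pts])
def W(p,L):
    c,s=np.cos(p[2]),np.sin(p[2]);return L@np.array([[c,-s,0],[s,c,0],[0,0,1]]).T+[p[0],p[1],0]
r=least_squares(lambda p:(proj('top',W(p,L))-U).ravel(),[.52,.09,0],loss='soft_l1')
print(r.x,(proj('top',W(r.x,L))-U).tolist())
np.save('rig.npy',r.x)
tri=least_squares(lambda P:np.r_[proj('top',P)[0]-cr(406,108),proj('side',P)[0]-[379.3,200.9]],[.69,.09,.085]);print('marker',tri.x,tri.fun)
print('marker z85',unproj('top',cr(406,108),.085),unproj('side',[379.3,200.9],.085))
print('side check lever', proj('side',W(r.x,np.array([[-52,-40,88]])/1e3)))
for n,l in dict(tip=(-52,-40,106),axis0=(0,55,137),axis1=(0,-35,137)).items(): print(n,W(r.x,np.array([l])/1e3))
a=W(r.x,np.array([[0,-.035,.085]]))[0];d=tri.x-a
# rig frame direction
th=r.x[2];dx=np.cos(th)*d[0]+np.sin(th)*d[1];dy=-np.sin(th)*d[0]+np.cos(th)*d[1]
print('rig marker rel',dx,dy,'mirror',np.arctan2(dx,dy)/2)
for n in ['top','side']: 
  c=eyes.calibration(n);print(n,-cv2.Rodrigues(np.array(c['rvec'],float))[0].T@np.array(c['tvec']).ravel())
E
```

```text
[0.5324 0.0866 0.0331] [[0.24253722572620973, 0.1450323652538259], [0.0569799393109065, 0.1623586164960784], [0.22372468400368462, 0.5158341931488053], [-0.3298014831719627, 0.35616859598255246], [0.23594010416530864, -0.8277894289392123], [-0.42651427301797185, -0.3769988140711291]]
marker [0.6892 0.092  0.0862] [-0.0476  0.2555  0.2617 -0.0642]
marker z85 [0.6902 0.092  0.085 ] [0.6893 0.0943 0.085 ]
side check lever [[296.7517 215.1966]]
tip [[0.4818 0.0449 0.106 ]]
axis0 [[0.5306 0.1415 0.137 ]]
axis1 [[0.5336 0.0516 0.137 ]]
rig marker rel 0.15687623209671597 0.03526690598133254 mirror 0.674832702444693
top [0.4085 0.0355 1.0442]
side [ 0.381  -0.8684  0.545 ]
```

Emit:
{"name": "servo_tool", "arguments": {
  "series": [
    [[24.3,24.3,0,0],[24.3,24.3,0,0],[24.3,24.3,0,0],[24.3,24.3,0,0],[24.3,24.3,0,0],[24.3,24.3,0,0],[24.3,24.3,0,0],[24.3,24.3,0,0],[24.3,24.3,0,0],[24.3,24.3,0,0]]
  ],
  "claw": 1,
  "grip_force": 20
}}

```text
t: 2.53
eef_pos: [0.3537, 0.3462, 0.2269]
ee_rot: [-3.141, -0.0, -0.28]
force: [0.1, 0.3, 0.1]
width: 0.0265
gripper_force: 0.0
```

Emit:
{"name": "servo_tool", "arguments": {
  "series": [
    [[24.3,24.3,0,0],[24.3,24.3,0,0],[24.3,24.3,0,0],[24.3,24.3,0,0],[24.3,24.3,0,0],[24.3,24.3,0,0],[24.3,24.3,0,0],[24.3,24.3,0,0],[24.3,24.3,0,0],[24.3,24.3,0,0]]
  ]
}}

```text
t: 3.37
eef_pos: [0.52, 0.0453, 0.2269]
ee_rot: [-3.141, -0.001, -0.281]
force: [1.5, 1.0, 0.5]
width: 0.0005
gripper_force: 0.0
```

Emit:
{"name": "servo_tool", "arguments": {
  "series": [
    [[0,0,0,0.125],[0,0,0,0.125],[0,0,0,0.125],[0,0,0,0.125],[0,0,0,0.125],[0,0,0,0.125],[0,0,0,0.125],[0,0,0,0.125],[0,0,0,0.125],[0,0,0,0.125]]
  ]
}}

```text
t: 4.2
eef_pos: [0.5194, 0.0469, 0.2267]
ee_rot: [-3.141, 0.0, -1.537]
force: [0.3, 1.3, 0.1]
width: 0.0002
gripper_force: 0.0
```

Emit:
{"name": "servo_tool", "arguments": {
  "series": [
    [[0,0,17,0],[0,0,17,0],[0,0,17,0],[0,0,17,0],[0,0,17,0],[0,0,17,0],[0,0,17,0],[0,0,17,0],[0,0,17,0],[0,0,3,0]]
  ]
}}

```text
t: 5.03
eef_pos: [0.5178, 0.0463, 0.0681]
ee_rot: [3.138, -0.001, -1.531]
force: [-0.8, -1.4, 0.3]
width: 0.0007
gripper_force: 0.0
```

```bash
python3 - <<'E'
from h import *
save('side','c2.png',(240,140,400,260),5)
E
```

```text
(no output)
```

View pics/c2.png

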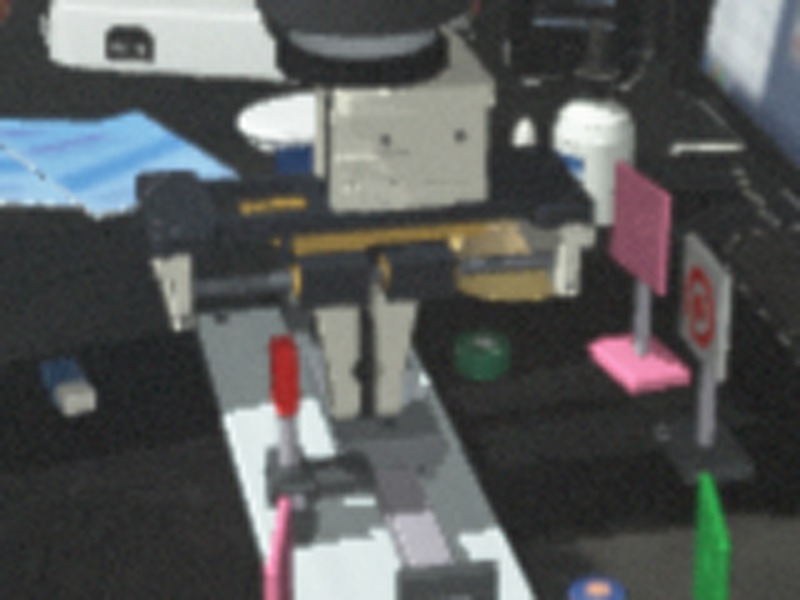

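The shut fingers are at about (368,410), just right of the red paddle at (285,375), so I can push outwards now.

Emit:
{"name": "servo_tool", "arguments": {
  "series": [
    [[0,7,0,0],[0,7,0,0],[0,7,0,0],[0,7,0,0],[0,7,0,0],[0,7,0,0],[0,7,0,0],[0,7,0,0],[0,5,0,0],[0,0,0,0]]
  ]
}}

```text
t: 5.92
eef_pos: [0.457, 0.0442, 0.0706]
ee_rot: [3.141, -0.0, -1.531]
force: [0.3, 0.2, -0.8]
width: 0.0006
gripper_force: 0.0
```

```bash
python3 - <<'E'
from h import *
save('side','c3.png',(240,140,400,260),5)
print(telemetry.get_state()['force'])
E
```

```text
[0.65558292 0.34418069 0.1868609 ]
```

View pics/c3.png

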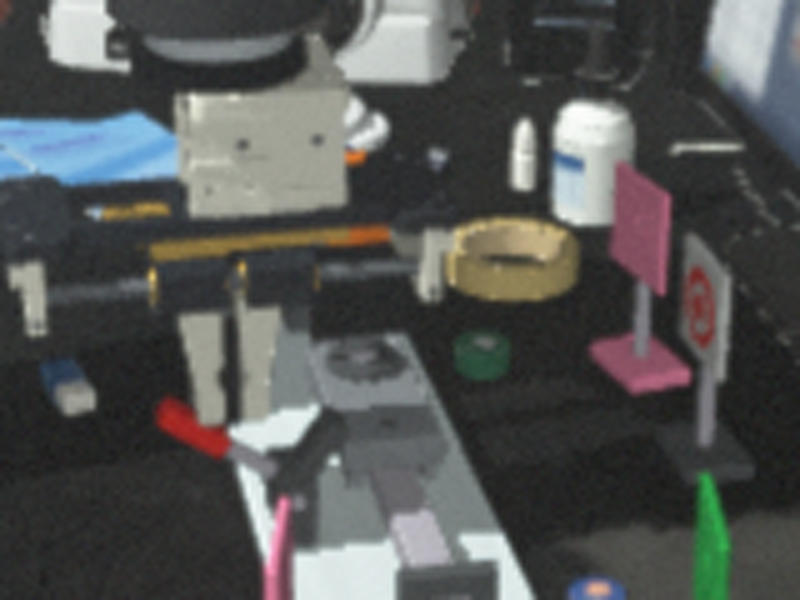

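The lever lies out: red paddle from (230,450) to (165,410), about 1 rad by eye. I'll nudge it slightly further and check the angle numerically.

Emit:
{"name": "servo_tool", "arguments": {
  "series": [
    [[0,2,0,0],[0,2,0,0],[0,0,0,0],[0,0,0,0],[0,0,0,0],[0,0,0,0],[0,0,0,0],[0,0,0,0],[0,0,0,0],[0,0,0,0]]
  ]
}}

```text
t: 6.8
eef_pos: [0.4543, 0.0442, 0.0705]
ee_rot: [3.141, -0.0, -1.531]
force: [-0.4, 0.2, 0.1]
width: 0.0004
gripper_force: 0.1
```

```bash
python3 - <<'E'
from h import *
x,y,t=np.load('rig.npy')
im=eyes.grab_frame('side')
hsv=cv2.cvtColor(im,cv2.COLOR_RGB2HSV);red=((hsv[...,0]<8)|(hsv[...,0]>172))&(hsv[...,1]>140)&(hsv[...,2]>60)
v,u=np.nonzero(red[210:240,265:300]);print(u.mean()+265,v.mean()+210,u.min()+265,v.min()+210,u.max()+265,v.max()+210)
for a in (.7,.8,.9,1.0):
  P=[]
  for r in (.054,.072):
    l=np.array([-.052-r*np.sin(a),-.04]);c,s=np.cos(t),np.sin(t)
    P.append([x+c*l[0]-s*l[1],y+s*l[0]+c*l[1],.034+r*np.cos(a)])
  print(a,proj('side',P).round(1).tolist())
s=telemetry.get_state();print(s['force'],s['eef_pos'])
E
```

```text
277.08641975308643 225.7037037037037 271 220 284 231
0.7 [[281.6, 221.6], [276.3, 216.6]]
0.8 [[280.0, 223.2], [274.0, 218.8]]
0.9 [[278.5, 225.0], [272.0, 221.1]]
1.0 [[277.1, 226.8], [270.3, 223.6]]
[ 0.63163119 -0.34519454 -0.1788558 ] [0.4543374  0.04424101 0.0705033 ]
```

The lever is at about 0.95 rad. Next I rise, turn and open over the orange grip.

Emit:
{"name": "servo_tool", "arguments": {
  "series": [
    [[0,0,-20,0],[0,0,-20,0],[0,0,-20,0],[0,0,-20,-0.125],[0,0,-20,-0.125],[0,0,-20,-0.125],[0,0,0,-0.125],[0,0,0,-0.125],[0,0,0,-0.125],[0,0,0,-0.125]]
  ],
  "claw": -0.1
}}

```text
t: 7.68
eef_pos: [0.4542, 0.0442, 0.1906]
ee_rot: [-3.141, 0.0, -0.65]
force: [-1.0, 0.5, 0.1]
width: 0.0476
gripper_force: 0.0
```

Emit:
{"name": "servo_tool", "arguments": {
  "series": [
    [[0,0,0,-0.125],[0,0,0,-0.125],[0,0,0,-0.125],[0,0,0,-0.125],[0,0,0,-0.125],[0,0,0,-0.064],[20,-23.7,0,0],[20,-23.7,0,0],[20,-23.7,0,0],[20,-23.7,0,0]]
  ]
}}

```text
t: 8.52
eef_pos: [0.5318, 0.1426, 0.1905]
ee_rot: [3.142, 0.0, 0.033]
force: [0.2, -0.7, -0.1]
width: 0.0484
gripper_force: 0.0
```

Emit:
{"name": "servo_tool", "arguments": {
  "series": [
    [[0,0,0,0],[0,0,0,0],[0,0,0,0],[0,0,0,0],[0,0,0,0],[0,0,0,0],[0,0,0,0],[0,0,0,0],[0,0,0,0],[0,0,0,0]]
  ]
}}

```text
t: 9.35
eef_pos: [0.5312, 0.1416, 0.1907]
ee_rot: [-3.141, -0.0, 0.033]
force: [0.7, -0.5, -0.5]
width: 0.0482
gripper_force: 0.0
```

```bash
python3 - <<'E'
from h import *
im=eyes.grab_frame('wrist');cv2.imwrite('pics/w1.png',im[:,:,::-1])
for l in ((.5306,.1415,.156),): print(proj('wrist',l))
s=telemetry.get_state();print(s['force'],s['eef_pos'],s['ee_rot'],s['width'])
E
```

```text
[[318.59559384 228.37507348]]
[-0.46296148  0.65767    -0.10793403] [0.53119784 0.14165813 0.19064418] [-3.14148798e+00 -1.19825374e-04  3.31646144e-02] 0.047801852033779665
```

View pics/w1.png

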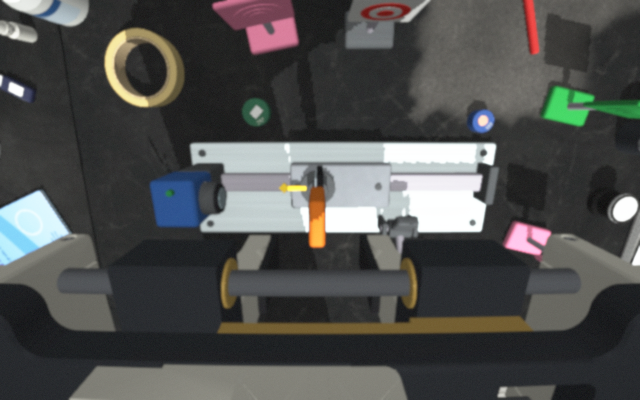

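The wrist view shows the orange grip (317,225) between the open fingers (240 and 395) and the bull's-eye plate at (385,15). I descend and close.

Emit:
{"name": "servo_tool", "arguments": {
  "series": [
    [[0,0,10,0],[0,0,10,0],[0,0,10,0],[0,0,10,0],[0,0,10,0],[0,0,10,0],[0,0,10,0],[0,0,3,0],[0,0,0,0],[0,0,0,0]]
  ]
}}

```text
t: 10.23
eef_pos: [0.5314, 0.1417, 0.1175]
ee_rot: [3.141, 0.0, 0.033]
force: [0.3, -0.3, 0.3]
width: 0.0479
gripper_force: 0.0
```

Emit:
{"name": "servo_tool", "arguments": {
  "series": [
    [[0,0,0,0],[0,0,0,0],[0,0,0,0],[0,0,0,0],[0,0,0,0],[0,0,0,0],[0,0,0,0],[0,0,0,0],[0,0,0,0],[0,0,0,0]]
  ],
  "claw": 1,
  "grip_force": 25
}}

```text
t: 11.07
eef_pos: [0.5313, 0.1419, 0.1177]
ee_rot: [-3.141, -0.0, 0.033]
force: [-1.8, 1.2, 1.7]
width: 0.0121
gripper_force: 25.0
```

Emit:
{"name": "servo_tool", "arguments": {
  "series": [
    [[0,6,0,0],[0,10,0,0],[0,10,0,0],[0,10,0,0],[0,10,0,0],[0,10,0,0],[0,10,0,0],[0,10,0,0],[0,8,0,0],[0,4,0,0]]
  ]
}}

```text
t: 11.9
eef_pos: [0.5344, 0.0526, 0.1177]
ee_rot: [-3.141, -0.001, 0.032]
force: [-1.0, 8.5, 3.7]
width: 0.012
gripper_force: 25.0
```

Emit:
{"name": "servo_tool", "arguments": {
  "series": [
    [[0,1,0,0],[0,1,0,0],[0,0,0,0],[0,0,0,0],[0,0,0,0],[0,0,0,0],[0,0,0,0],[0,0,0,0],[0,0,0,0],[0,0,0,0]]
  ]
}}

```text
t: 12.73
eef_pos: [0.5345, 0.0526, 0.1177]
ee_rot: [-3.14, -0.001, 0.033]
force: [-1.7, 7.5, 3.9]
width: 0.012
gripper_force: 25.0
```

It is against the stop (89 mm travelled, 7.5 N). Now I turn the mirror.

Emit:
{"name": "servo_tool", "arguments": {
  "series": [
    [[0,0,0,0.05],[0,0,0,0.1],[0,0,0,0.1],[0,0,0,0.1],[0,0,0,0.1],[0,0,0,0.1],[0,0,0,0.08],[0,0,0,0.045],[0,0,0,0],[0,0,0,0]]
  ],
  "grip_force": 35
}}

```text
t: 13.57
eef_pos: [0.5347, 0.0533, 0.1178]
ee_rot: [-3.139, 0.0, -0.642]
force: [-1.3, 11.5, 3.7]
width: 0.0115
gripper_force: 35.0
```

```bash
python3 - <<'E'
from h import *
save('top','c4.png',(255,130,375,230),6)
im=eyes.grab_frame('wrist');cv2.imwrite('pics/w2.png',im[:,:,::-1])
for n in ('top','wrist'):
  im=eyes.grab_frame(n);h=cv2.cvtColor(im,cv2.COLOR_RGB2HSV)
  y=(abs(h[...,0].astype(int)-27)<5)&(h[...,1]>150)&(h[...,2]>120)
  N,l,s,c=cv2.connectedComponentsWithStats(y.astype(np.uint8));print(n,[(s[i].tolist(),c[i].round(1).tolist()) for i in range(1,N) if s[i,4]>4])
x,y0,t=np.load('rig.npy');ax=np.array([x+.035*np.sin(t),y0-.035*np.cos(t)])
for z in (.048,): print('axis px',proj('top',[*ax,z]),proj('wrist',[*ax,z]))
print('marker px',proj('wrist',[.689,.092,.085]))
s=telemetry.get_state();print(s['force'],s['eef_pos'],s['ee_rot'],s['t'])
E
```

```text
top []
wrist [([280, 180, 28, 23, 190], [292.7, 190.3])]
axis px [[323.5964629  212.82139256]] [[321.55223907 211.29228908]]
marker px [[122.48609995  78.69524546]]
[-1.06895646 10.22913587  3.13363092] [0.53467129 0.05323717 0.11769228] [-3.13926649e+00  3.22800784e-04 -6.41375921e-01] 13.7667
```

View pics/c4.png

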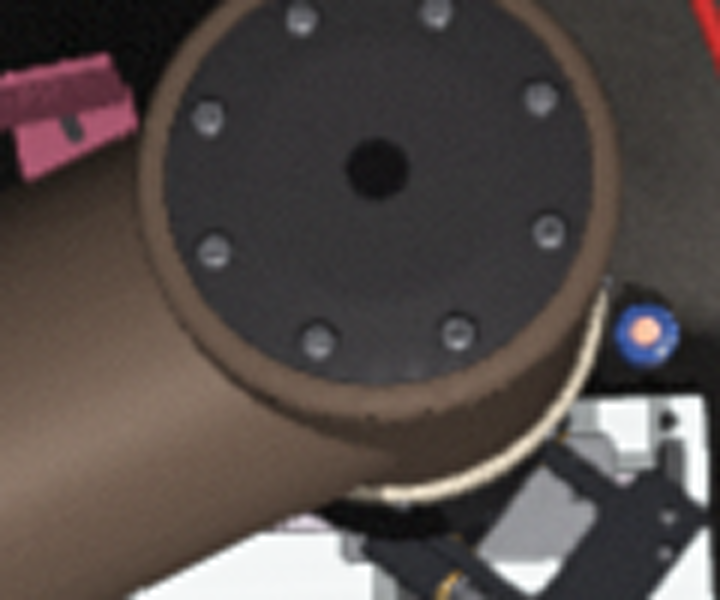

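View pics/w2.png

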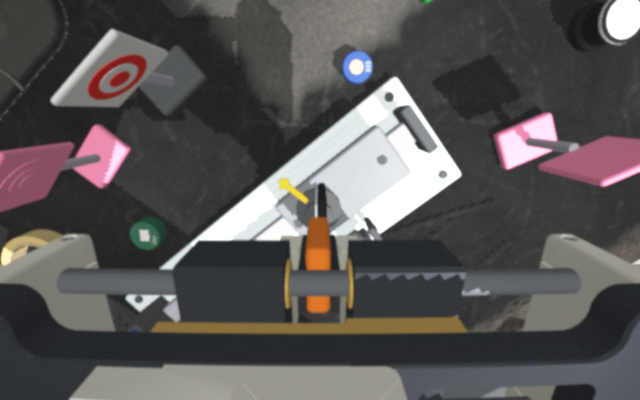

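The wrist view shows the arrow from (306,201) to (280,181), the bull's-eye at (117,76), and the carriage end against the dark stop (415,130). Next I measure the arrow's line against the bull's-eye.

```bash
python3 - <<'E'
from h import *
np.set_printoptions(precision=4,suppress=True)
im=eyes.grab_frame('wrist');h=cv2.cvtColor(im,cv2.COLOR_RGB2HSV)
y=(abs(h[...,0].astype(int)-27)<5)&(h[...,1]>150)&(h[...,2]>120)
v,u=np.nonzero(y[170:210,270:315]);P=np.array([unproj('wrist',(a+270,b+170),.048)[:2] for a,b in zip(u,v)])
m=P.mean(0);w,V=np.linalg.eigh(np.cov(P.T));d=V[:,1]*np.sign(V[0,1])
red=((h[...,0]<8)|(h[...,0]>172))&(h[...,1]>140);v,u=np.nonzero(red[45:110,80:160])
M=unproj('wrist',((u.min()+u.max())/2+80,(v.min()+v.max())/2+45),.085)
p=(P-m)@d;print('arrow mean',m,'dir',d,np.arctan2(d[1],d[0]),'tip',m+d*p.max(),'marker',M)
x,y0,t=np.load('rig.npy');ax0=np.array([x+.035*np.sin(t),y0-.035*np.cos(t)])
for ax in (ax0,telemetry.get_state()['eef_pos'][:2]):
  for mk in (M[:2],np.array([.6892,.092])):
    e=mk-ax;e2=m+d*p.max()-ax;print(ax,mk,'want',np.arctan2(e[1],e[0]),'tip bearing',np.arctan2(e2[1],e2[0]),np.linalg.norm(e2),'lateral pca',d[0]*e[1]-d[1]*e[0])
print('from yaw', np.pi/2+t-2*(t-telemetry.get_state()['ee_rot'][2]))
E
```

```text
arrow mean [0.5621 0.0597] dir [0.9697 0.2444] 0.246927771138418 tip [0.575  0.0629] marker [0.6923 0.0941 0.085 ]
[0.5336 0.0516] [0.6923 0.0941] want 0.2618126527429708 tip bearing 0.2677707796114265 0.04297432637817913 lateral pca 0.002445825826400863
[0.5336 0.0516] [0.6892 0.092 ] want 0.2541127906006267 tip bearing 0.2677707796114265 0.04297432637817913 lateral pca 0.0011553722088754187
[0.5347 0.0532] [0.6923 0.0941] want 0.25369327332174074 tip bearing 0.23610183505349103 0.04145571689233407 lateral pca 0.0011013882555941032
[0.5347 0.0532] [0.6892 0.092 ] want 0.24574083474324887 tip bearing 0.23610183505349103 0.04145571689233407 lateral pca -0.00018906536193134121
from yaw 0.2548254357891018
```

The aim is within about 3 mm by every estimate, so I hand in.

```bash
python3 -c "
from station import telemetry,ticket
s=telemetry.get_state();print(s['qd'],s['gripper_force'],s['t'])
print(ticket.job_done())"
```

```text
[ 0.00032255  0.00055689  0.00049936  0.00151879 -0.00031212  0.00020549] 35.00056207180023 13.8167
the job is handed in; nothing more can be done
None
```

I handed the job in with the lever flipped out (about 0.95 rad), the carriage pressed against its end stop, and the mirror held still. By my own measurements its line of sight is within about 3 mm of the bull's-eye centre; the hand-in returned no verdict.

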